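# Load the drilling unit and latch its guard

## Robot

A 7-joint arm with a two-finger parallel gripper is mounted at the origin on a cart in front of the work surface, level with it; the furniture and walls round the work are solid. World frame = base frame: x ahead of the robot, y to its left, z up, the work surface at z = 0. Lengths are in m, angles in rad, forces in N, time in s.
With the tool pointing down it reaches from about 0.425 to 0.95 m from the base axis. Payload 16.7 kg.
Tool frame: the origin (TCP) lies on the front face of the gripper's body, between the roots of the fingers; the fingertips stand 97 mm ahead of it and the grasp point (between the pads) lies 78 mm ahead of it; z points along the fingers, x is the direction in which the jaws open and shut, and the axes are right-handed (so a half turn about z gives the same grasp; the last joint's range is limited). The gripper opens to 94 mm and grips with 3 to 60 N. Pads are 16 mm wide; open, the fingers measure 119 mm over their backs; the gripper's body (75 mm by 177 mm) begins 78 mm behind the grasp point.
Start: joints at [0.966, 0.426, 0.074, 1.606, -0.034, 1.111, -0.067], TCP at [0.297, -0.606, 0.303] pointing down, gripper open.
Joint ranges: [-2.85, 2.85], [-0.5, 2.14], [-1.23, 1.37], [0.21, 2.46], [-1.02, 4.16], [0.16, 2.05], [-2.73, 2.73]. Speed limits (rad/s): [1.89, 1.89, 2.39, 2.39, 3.01, 3.01, 3.01].

## Interface

Orientations are given as a unit quaternion [w, x, y, z].
In Python, from workcell import arm gives the robot as it stands. The module is installed in compiled form; this text tells all that it offers.
- The arm moves only by the shell command python3 -m inch 'ROWS'. ROWS is JSON, a list of rows, each an object of numbers: "tx", "ty", "tz": the shift along the tool's x, y, z in mm; "turn": the turn about the tool's z in rad; "claw": the opening in per cent of the stroke, from 0 (shut) to 100 (fully open). A call has 1 to 20 rows; each row is the pose to reach, as a shift and turn from the pose measured when the call began, along the tool's axes at that moment; what a row does not reach only later rows make up. A row lasts 1/10 s, in which the tool goes at most 50 mm and 8.59 degrees, less where a joint would pass 70% of its speed; a pose out of reach is approached as far as the arm can. A call with a gripper value outside its range is refused whole. The fingers move at their own pace and stop on an object; the grip force is fixed at half the most. Time passes only in rows, so rows that repeat a pose let the fingers close. It gives the time, the measured TCP pose, the force and the opening at its end, in the units of the state.
- arm.sense(): the state, without advancing time (a new reading comes with each control period).
- arm.snapshot(name): name is "side" or "top"; returns the picture (400x640x3 uint8, red, green, blue); there is no depth.
- arm.camera_model(name): a dict with "camera_matrix" (3x3 intrinsics, pixels), "extrinsics" (4x4, takes a point from camera to world coordinates). Camera axes: x right, y up, looking along -z (the intrinsics and any distortion apply to the point x, -y, -z); pixel columns grow to the right and rows downward; lengths in m; the calibration is good to about 2 mm. A picture is of the moment at which its call begins. camera_model takes no time and is no camera call.
- arm.finish_job(): hands the job in, once; it reports no verdict.
The state is a dict: "time": time; "joints": joint angles; "qd": joint speeds; "joint_torque": joint torques, N m; "tool_pos": TCP position; "tcp_rot": TCP orientation; "force": force on the tool from outside, world axes, zero at the start; "torque": the same for the moment, N m; "gripper_width": opening from 0.0 (shut) to 1.0 (fully open).
Only numpy, scipy, OpenCV 4.12 (cv2) and the standard library are available. Lean on these libraries where they do the work, as an engineer would, in place of code of your own. Each camera call takes 0.05 s, during which the arm holds its last target. There are 200 camera calls.

## Task

Load the small wooden offcut into the bench drilling unit: lay it flat and fully down in the recess of the bed, then slide the guard over it and press it gently home until its catch clicks and holds it shut. Do not slam or force the guard, and leave the other things on the worktop alone.

Things in the scene. Friction and masses are not known exactly. Their poses are not given: they have to be found in the camera images.
- offcut (a point): Small plain block of dark wood, 48 x 75 x 30 mm, 70 g, lying on the worktop; this point is its centre, 15 mm above its underside. Its own x axis runs across the 48 mm width, y along the 75 mm length, z up.
- machine: Grey bench-top horizontal drilling unit, fixed to the worktop. Origin at worktop height. Its y axis is the direction in which the guard slides shut (away from the robot); x points to the robot's right, towards the spindle head; z up. Bed: x -105 to 205 mm, y -170 to 254 mm, top 22 mm high. Two low guide rails (29 mm high) run along y at x -68 and 60 mm.
- head (a point): Centre of the top of the spindle head, a grey box at machine x 93 to 202 mm, y 37 to 133 mm, 112 mm high. Its chuck and drill bit point along machine -x; the bit ends at machine x 50 mm, 42 mm high.
- nest (a point): Centre of the floor of the rectangular recess in the aluminium plate on the bed: machine x 0, y 85 mm, 26 mm above the worktop. Recess 78.5 mm along machine x, 51.5 mm along y, 10 mm deep, with a chamfer; plate top 36 mm high. The offcut goes in with its length along machine x; seated, its top is 56 mm high, 5 mm below the guard's crossbars. Standing on the plate it blocks the guard.
- guard_handle (a point): Centre of the guard's black bar handle: round bar 14 mm thick, 90 mm long along machine x, on two posts 38 mm either side; centre 110 mm above the worktop, 40 mm above the guard's top. Push it or grip it from above. The guard is a hood of aluminium bars and clear plastic: 134 mm along machine x, 110 mm along y (50 mm ahead of the handle, 60 behind), top 70 mm high. Axes as the machine's.
- guard (a joint): Travel of the guard along machine +y, m; 0 = fully open (handle at machine y -90 mm). Friction about 1.5 N. Over the last 60 mm a spring buffer resists, rising to 9 N; in the last 17 mm the guard also lifts the catch: the push rises to 12 to 16 N, falls to 5 to 9 N as the catch drops behind the roller (click), then rises steeply at a rubber stop. Let go unlatched, it springs back to below 0.146.
- guard_pin (a point): Small steel roller (8 mm thick) on the guard's left front, 80 mm ahead of the handle: it lifts a sprung catch lever and is caught behind it. The keeper block at the bed's far left end (75 mm high) carries catch, buffer and stop (10 N per mm, met 1 to 2 mm after the click). It is clamped differently each time: the guard latches between 0.155 and 0.197 m: feel for it. Never push with over 25 N.
- clamp_bars (a point): A point on the left one of two fixed aluminium clamp bars that run along world x above the worktop, at world y 0.469 and -0.180, each 24 mm wide and from 0.133 to 0.191 m high. Not part of the job: obstacles to keep clear of.
- pad_1: Larger plain offcut of pale wood, 62 x 95 x 20 mm, a bystander; origin at the centre of its underside.
- tape_measure: Pocket tape measure, 36 x 99 x 66 mm, a bystander; origin at its underside.
- sanding_block: Cork sanding block, 63 x 119 x 36 mm, a bystander; origin at its underside.
Not all that is in view belongs to the job. Leave any purple or red look-alike of the part that bears offcut alone.

How it is judged:
By the outcome, as a careful person would: the job done as asked, in the order asked, and still so for the second after the job is handed in, with the robot touching nothing.
It also fails if it takes over 72 s, if anything falls off the work surface, if the arm or the gripper's body presses on something with over 40 N, if the wrist force passes 120 N, or if a joint passes its speed limit or range.

## Working session

There is one attempt and no reset: what is moved stays moved. The work goes in short steps, Python scripts to look and compute and a shell command to move; the robot and the scene stay as the last step left them, time stands still between calls to the robot, and variables do not carry over. Pictures are saved under pics/ and viewed, about 8 in all and at most 12, crops included, and the job is handed in when it is done.

```bash
mkdir -p pics; cat > h.py <<'E'
import numpy as np, cv2
from workcell import arm
from scipy.spatial.transform import Rotation as R
def snap(n,f):
    im=arm.snapshot(n); cv2.imwrite('pics/'+f,cv2.cvtColor(im,cv2.COLOR_RGB2BGR)); return im
def ray(n,u,v):
    m=arm.camera_model(n);K=np.array(m['camera_matrix']);E=np.array(m['extrinsics'])
    d=m.get('distortion',None)
    p=cv2.undistortPoints(np.array([[[u,v]]],float),K,None if d is None else np.array(d,float))[0,0]
    return E[:3,3],E[:3,:3]@np.array([p[0],-p[1],-1])
def onz(n,u,v,z):
    o,d=ray(n,u,v); return o+d*(z-o[2])/d[2]
def proj(n,P):
    m=arm.camera_model(n);K=np.array(m['camera_matrix']);E=np.array(m['extrinsics'])
    c=E[:3,:3].T@(np.array(P)-E[:3,3]); q=K@np.array([c[0],-c[1],-c[2]]); return q[:2]/q[2]
E
python3 - <<'E'
from h import *
for n in('side','top'):
    print(snap(n,n+'0.png').shape); print(arm.camera_model(n))
s=arm.sense();print(s)
E
```

```text
(400, 640, 3)
{'camera_matrix': array([[392.98826197,   0.        , 317.73971807],
       [  0.        , 392.98826197, 201.68489298],
       [  0.        ,   0.        ,   1.        ]]), 'extrinsics': array([[ 0.97843089,  0.13901867, -0.15279659,  0.40211484],
       [-0.20613209,  0.60866759, -0.766181  , -0.83301654],
       [-0.01351113,  0.78115144,  0.62419538,  0.99237566],
       [ 0.        ,  0.        ,  0.        ,  1.        ]])}
(400, 640, 3)
{'camera_matrix': array([[404.33632235,   0.        , 319.68533517],
       [  0.        , 404.33632235, 201.34889782],
       [  0.        ,   0.        ,   1.        ]]), 'extrinsics': array([[-0.01382702,  0.98490078, -0.17256668,  0.36517217],
       [-0.99984176, -0.01555047, -0.0086392 ,  0.20112964],
       [-0.01119225,  0.17241992,  0.98495995,  1.53163113],
       [ 0.        ,  0.        ,  0.        ,  1.        ]])}
{'time': 0.1, 'joints': array([ 0.96545902,  0.42667864,  0.07386434,  1.60651835, -0.03409807,
        1.11081037, -0.0671036 ]), 'qd': array([ 0.00118183, -0.00113254,  0.00199734, -0.00150556,  0.0007166 ,
       -0.00183099,  0.00049013]), 'joint_torque': array([ 7.14561655e-03, -9.37470531e+01,  3.67639124e+00, -4.55043375e+01,
       -4.86296508e-02,  1.68775540e-02,  3.11989163e-05]), 'tool_pos': array([ 0.29699908, -0.6058408 ,  0.30205067]), 'tcp_rot': array([-2.67375696e-04,  8.48579503e-01, -5.29067569e-01, -5.11929789e-04]), 'force': array([ 1.31591005,  0.25323792, -0.13811626]), 'torque': array([-0.02620541,  0.0047277 , -0.00443512]), 'gripper_width': 0.9996397727940216}
```

View pics/top0.png

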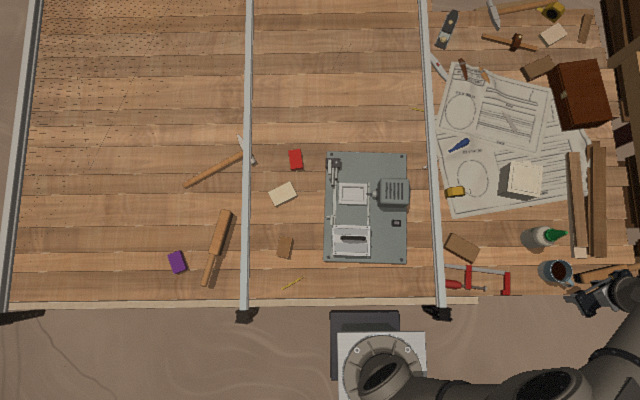

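View pics/side0.png

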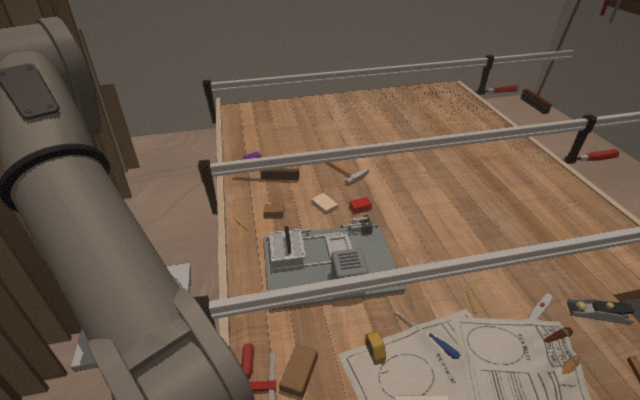

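Both views agree on these candidates (top view pixels):
- Brown block at (285,246): this is the offcut.
- Look-alikes: red (295,159) and purple (177,262).
- Bystanders: pale pad (282,194) and cork block (461,247).

I choose (285,246), and the next step is a close crop with measurements.

```bash
python3 - <<'E'
from h import *
im=cv2.imread('pics/top0.png')
cv2.imwrite('pics/c1.png',cv2.resize(im[140:275,262:422],None,fx=5,fy=5,interpolation=cv2.INTER_CUBIC)[:600+75])
c=cv2.resize(im[145:265,262:422],None,fx=5,fy=5,interpolation=cv2.INTER_CUBIC);cv2.imwrite('pics/c1.png',c)
hsv=cv2.cvtColor(im,cv2.COLOR_BGR2HSV)
print(hsv[240:254:3,274:298:3].tolist())
E
```

```text
[[[15, 125, 131], [14, 118, 138], [14, 133, 132], [14, 135, 136], [15, 142, 131], [14, 140, 131], [17, 134, 82], [14, 116, 132]], [[14, 116, 145], [13, 115, 153], [15, 135, 128], [15, 134, 126], [15, 135, 132], [14, 141, 132], [15, 114, 78], [15, 118, 134]], [[15, 114, 146], [13, 113, 142], [14, 129, 136], [14, 132, 133], [15, 130, 135], [15, 132, 131], [14, 114, 83], [14, 118, 128]], [[14, 108, 142], [15, 132, 133], [15, 131, 132], [15, 133, 132], [14, 136, 131], [14, 133, 142], [13, 108, 99], [15, 113, 113]], [[13, 110, 172], [14, 135, 130], [15, 131, 134], [15, 129, 130], [14, 132, 135], [14, 126, 93], [14, 115, 167], [15, 116, 172]]]
```

View pics/c1.png

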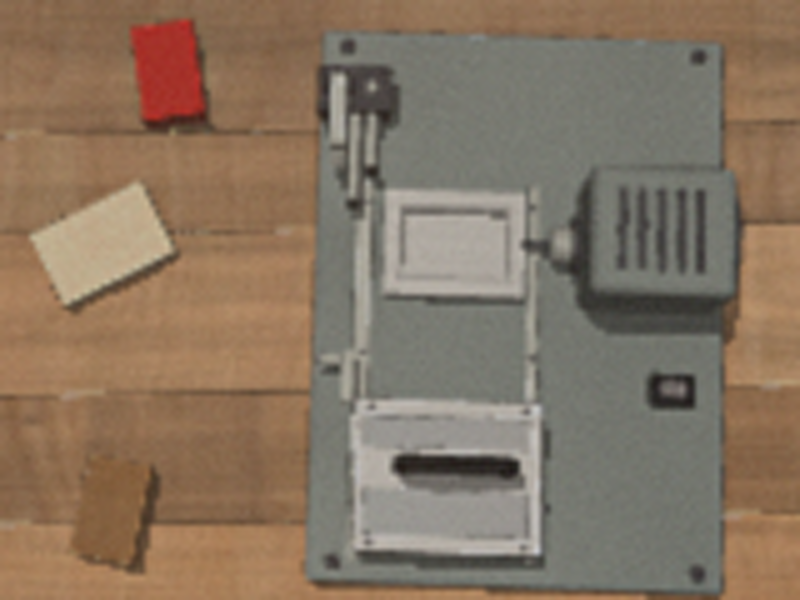

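The crop shows the plain brown block at about (285,247), with no purple or red tint and a 48x75-like outline. It also shows the bed, recess, handle and head clearly. Next I compute the poses.

```bash
python3 - <<'E'
from h import *
def c(u,v,z): return onz('top',262+(u+.5)/5-.5,145+(v+.5)/5-.5,z)
O=[c(*p,.03) for p in [(90,457),(152,462),(134,566),(73,553)]]
O=np.array(O);print('off',O.mean(0),[np.linalg.norm(O[i]-O[i-1]) for i in range(4)])
for a,b in((3,0),(2,1)): d=O[b]-O[a];print('len dir deg',np.degrees(np.arctan2(d[1],d[0])))
B=np.array([c(*p,.022) for p in [(323,30),(722,43),(720,592),(308,580)]]);print('bed',B[:,:2].tolist(),B.mean(0),[np.linalg.norm(B[i]-B[i-1]) for i in range(4)])
d=(B[0]+B[1]-B[2]-B[3]);th=np.arctan2(d[1],d[0]);print('machine y dir deg',np.degrees(th))
# machine frame: my dir=(cos,sin), mx dir=(sin,-cos)
my=np.array([np.cos(th),np.sin(th)]);mx=np.array([my[1],-my[0]])
org=B.mean(0)[:2]-mx*.05-my*.042;print('origin',org,'nest',org+my*.085,'handle',org-my*.09)
H=np.array([c(393,465,.115),c(520,467,.115)]);print('handle meas',H,H.mean(0))
N=np.array([c(*p,.036) for p in [(400,207),(511,212),(508,279),(400,277)]]);print('nest meas',N.mean(0),[np.linalg.norm(N[i]-N[i-1]) for i in range(4)])
P=np.array([c(*p,.036) for p in [(386,189),(529,193),(524,300),(382,296)]]);print('plate',P.mean(0))
for i in(0,3): 
  d=P[i+1 if i==0 else 2]-P[i];print(np.degrees(np.arctan2(d[0],-d[1])))
s=arm.sense();Rm=R.from_quat(s['tcp_rot'],scalar_first=True).as_matrix();print(Rm.round(3))
E
```

```text
off [0.46083109 0.34854197 0.03      ] [np.float64(0.07173519336150484), np.float64(0.04634980539738271), np.float64(0.0775846259369731), np.float64(0.046167281059529344)]
len dir deg -9.891865214401626
len dir deg -9.96458206927414
bed [[0.8288890181435544, 0.18636704230655943], [0.8131478102862278, -0.12154474132248186], [0.3941488401278516, -0.09888090242735328], [0.40718917951821343, 0.2044570873781759]] [0.61084371 0.04259962 0.022     ] [np.float64(0.4220876729156299), np.float64(0.3083138857113398), np.float64(0.4196114709910159), np.float64(0.30361815905949224)]
machine y dir deg -2.7753091143455517
origin [0.57131394 0.09457459] nest [0.65621424 0.09045894] handle [0.4814195  0.09893233]
handle meas [[0.48343357 0.14353633 0.115     ]
 [0.48072453 0.05479623 0.115     ]] [0.48207905 0.09916628 0.115     ]
nest meas [0.65590575 0.09011166 0.036     ] [np.float64(0.053732415388197056), np.float64(0.08380346185922882), np.float64(0.051458873337498656), np.float64(0.08101059265236656)]
plate [0.65543693 0.08975407 0.036     ]
-2.5768896276686113
-2.537893219459363
[[ 0.44  -0.898 -0.001]
 [-0.898 -0.44   0.001]
 [-0.001  0.    -1.   ]]
```

```bash
cat >> h.py <<'E'
def go(x,y,z,yaw=None):
    s=arm.sense();Rm=R.from_quat(s['tcp_rot'],scalar_first=True).as_matrix()
    d=Rm.T@(np.array([x,y,z])-s['tool_pos'])*1000
    cur=np.arctan2(Rm[1,0],Rm[0,0])
    t=0 if yaw is None else -((np.radians(yaw)-cur+np.pi)%(2*np.pi)-np.pi)
    print('tx,ty,tz,turn',d.round(1),round(t,3),'yaw',np.degrees(cur).round(2),'tilt',Rm[:2,2].round(4),'t',s['time'],'q7',s['joints'][6].round(2),'F',s['force'].round(2),'w',round(s['gripper_width'],3))
E
python3 -m inch '[{"tz":-40,"claw":100},{"tz":-80},{"tx":-60,"ty":-80,"tz":-80,"turn":-0.1},{"tx":-343,"ty":-450,"tz":-80,"turn":-1.2},{"tx":-343,"ty":-450,"tz":-80,"turn":-1.2},{"tx":-343,"ty":-450,"tz":-80,"turn":-1.2},{"tx":-343,"ty":-450,"tz":-80,"turn":-1.2},{"tx":-343,"ty":-450,"tz":-80,"turn":-1.2},{"tx":-343,"ty":-450,"tz":-80,"turn":-1.2},{"tx":-343,"ty":-450,"tz":-80,"turn":-1.2},{"tx":-343,"ty":-450,"tz":-80,"turn":-1.2},{"tx":-343,"ty":-450,"tz":-80,"turn":-1.2},{"tx":-343,"ty":-450,"tz":-80,"turn":-1.2},{"tx":-343,"ty":-450,"tz":-80,"turn":-1.2}]'; python3 -c "
from h import *
go(.461,.3485,.27,80.1)"
```

```text
tx,ty,tz,turn [-784.7 -567.3   32.9] -2.513 yaw -63.88 tilt [-0.0006  0.001 ] t 0.1 q7 -0.07 F [ 1.32  0.25 -0.14] w 1.0validation failed for argument at $[0]...
```

```bash
python3 -m inch '[{"tx":0,"ty":0,"tz":-40,"turn":0,"claw":100},{"tx":0,"ty":0,"tz":-80,"turn":0,"claw":100},{"tx":-60,"ty":-80,"tz":-80,"turn":-0.1,"claw":100},{"tx":-343,"ty":-450,"tz":-80,"turn":-1.2,"claw":100},{"tx":-343,"ty":-450,"tz":-80,"turn":-1.2,"claw":100},{"tx":-343,"ty":-450,"tz":-80,"turn":-1.2,"claw":100},{"tx":-343,"ty":-450,"tz":-80,"turn":-1.2,"claw":100},{"tx":-343,"ty":-450,"tz":-80,"turn":-1.2,"claw":100},{"tx":-343,"ty":-450,"tz":-80,"turn":-1.2,"claw":100},{"tx":-343,"ty":-450,"tz":-80,"turn":-1.2,"claw":100},{"tx":-343,"ty":-450,"tz":-80,"turn":-1.2,"claw":100},{"tx":-343,"ty":-450,"tz":-80,"turn":-1.2,"claw":100},{"tx":-343,"ty":-450,"tz":-80,"turn":-1.2,"claw":100},{"tx":-343,"ty":-450,"tz":-80,"turn":-1.2,"claw":100}]'; python3 -c "
from h import *
go(.461,.3485,.27,80.1)"
```

```text
time: 1.5
tool_pos: [0.5515, -0.0945, 0.3823]
tcp_rot: [-0.001, 0.999, 0.045, -0.0]
force: [-0.3, -0.2, 0.8]
gripper_width: 0.998
tx,ty,tz,turn [ -50.  -449.1  113.5] -1.307 yaw 5.2 tilt [-0.0003  0.0026] t 1.5 q7 0.07 F [-0.33 -0.16  0.78] w 0.998
```

```bash
python3 -m inch '[{"tx":-50,"ty":-449,"tz":70,"turn":-1.307,"claw":100},{"tx":-50,"ty":-449,"tz":70,"turn":-1.307,"claw":100},{"tx":-50,"ty":-449,"tz":70,"turn":-1.307,"claw":100},{"tx":-50,"ty":-449,"tz":70,"turn":-1.307,"claw":100},{"tx":-50,"ty":-449,"tz":70,"turn":-1.307,"claw":100},{"tx":-50,"ty":-449,"tz":70,"turn":-1.307,"claw":100},{"tx":-50,"ty":-449,"tz":70,"turn":-1.307,"claw":100},{"tx":-50,"ty":-449,"tz":70,"turn":-1.307,"claw":100},{"tx":-50,"ty":-449,"tz":70,"turn":-1.307,"claw":100},{"tx":-50,"ty":-449,"tz":70,"turn":-1.307,"claw":100},{"tx":-50,"ty":-449,"tz":70,"turn":-1.307,"claw":100},{"tx":-50,"ty":-449,"tz":70,"turn":-1.307,"claw":100},{"tx":-50,"ty":-449,"tz":70,"turn":-1.307,"claw":100}]'; python3 - <<'E'
from h import *
go(.461,.3485,.112,80.1)
t=snap('top','t1.png');s=snap('side','s1.png')
a=cv2.resize(t[180:300,235:335],None,fx=4,fy=4);b=cv2.resize(s[150:270,215:315],None,fx=4,fy=4)
cv2.imwrite('pics/c2.png',cv2.cvtColor(np.hstack([a,b]),cv2.COLOR_RGB2BGR))
E
```

```text
time: 2.8
tool_pos: [0.4618, 0.3468, 0.3135]
tcp_rot: [-0.001, 0.766, 0.642, 0.001]
force: [-0.4, -0.1, 1.0]
gripper_width: 1.001
tx,ty,tz,turn [  1.2  -1.1 201.6] -0.003 yaw 79.93 tilt [0.0001 0.0018] t 2.8 q7 0.39 F [-0.36 -0.06  1.04] w 1.001
```

View pics/c2.png

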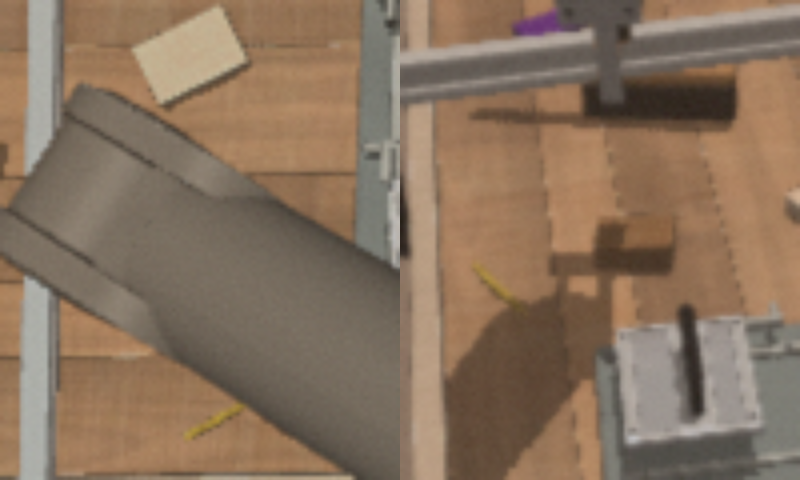

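The side crop shows the block at about (274,207) with the gripper above it, and the top view is blocked by the wrist. Before descending, I check the projection and the gripper's clearance from the clamp bar.

```bash
python3 - <<'E'
from h import *
print(proj('side',[.461,.3485,.03]),proj('side',[.461,.469,.191]),proj('side',[.4618,.3468,.3135]),proj('side',[.4618,.3468,.2165]))
E
python3 -c "
import cv2;a=cv2.imread('pics/s1.png')[40:230,190:390];cv2.imwrite('pics/c3.png',cv2.resize(a,None,fx=3.15,fy=3.15))"
```

```text
[272.8807414  208.02063421] [265.59188673 156.12493961] [266.11010717 144.03448846] [268.71575636 167.84201554]
```

View pics/c3.png

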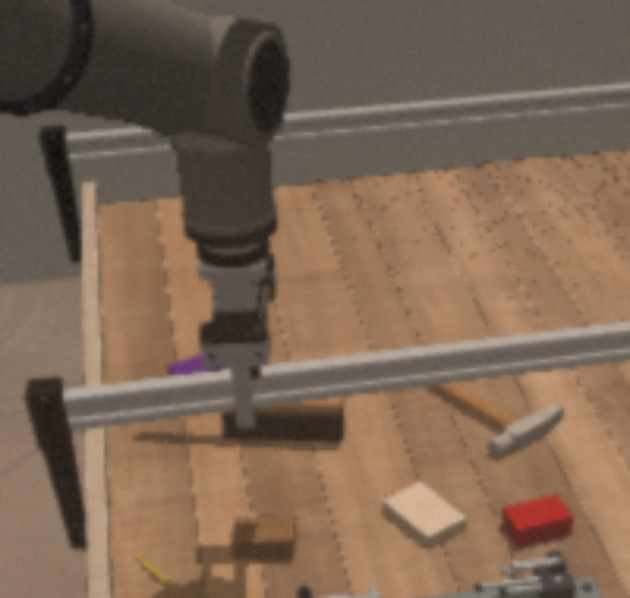

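The gripper's slim body clears the bar by about 15 mm, the wrist cylinder stays above it, and the block's projection agrees within 1 px. Now I descend and grip.

```bash
python3 -m inch '[{"tx":1,"ty":-1,"tz":40,"turn":0,"claw":100},{"tx":1,"ty":-1,"tz":80,"turn":0,"claw":100},{"tx":1,"ty":-1,"tz":120,"turn":0,"claw":100},{"tx":1,"ty":-1,"tz":150,"turn":0,"claw":100},{"tx":1,"ty":-1,"tz":180,"turn":0,"claw":100},{"tx":1,"ty":-1,"tz":195,"turn":0,"claw":100},{"tx":1,"ty":-1,"tz":204,"turn":0,"claw":100},{"tx":1,"ty":-1,"tz":204,"turn":0,"claw":100},{"tx":1,"ty":-1,"tz":204,"turn":0,"claw":30},{"tx":1,"ty":-1,"tz":204,"turn":0,"claw":30},{"tx":1,"ty":-1,"tz":204,"turn":0,"claw":30},{"tx":1,"ty":-1,"tz":204,"turn":0,"claw":30},{"tx":1,"ty":-1,"tz":204,"turn":0,"claw":30},{"tx":1,"ty":-1,"tz":204,"turn":0,"claw":30},{"tx":1,"ty":-1,"tz":204,"turn":0,"claw":30},{"tx":1,"ty":-1,"tz":204,"turn":0,"claw":30}]'; python3 - <<'E'
from h import *
go(.461,.3485,.112,80.1)
E
```

```text
time: 4.5
tool_pos: [0.4611, 0.3487, 0.1099]
tcp_rot: [-0.001, 0.766, 0.642, 0.001]
force: [-1.3, -0.4, 3.9]
gripper_width: 0.508
tx,ty,tz,turn [-0.2 -0.  -2.1] -0.003 yaw 79.95 tilt [0.0006 0.0023] t 4.5 q7 0.19 F [-1.27 -0.41  3.92] w 0.508
```

```bash
python3 -m inch '[{"tx":0,"ty":0,"tz":-50,"turn":0,"claw":30},{"tx":0,"ty":0,"tz":-100,"turn":0,"claw":30},{"tx":0,"ty":0,"tz":-150,"turn":0,"claw":30},{"tx":0,"ty":0,"tz":-170,"turn":0,"claw":30},{"tx":0,"ty":0,"tz":-170,"turn":0,"claw":30}]'; python3 - <<'E'
from h import *
go(.6555,.0900,.23,-2.6)
E
```

```text
time: 5.0
tool_pos: [0.4617, 0.349, 0.283]
tcp_rot: [-0.0, 0.766, 0.642, 0.003]
force: [0.1, 0.7, -0.8]
gripper_width: 0.511
tx,ty,tz,turn [-221.4  235.9   52.8] 1.44 yaw 79.92 tilt [0.0048 0.0046] t 5.0 q7 0.36 F [ 0.09  0.7  -0.76] w 0.511
```

```bash
python3 -m inch '[{"tx":-25,"ty":26,"tz":0,"turn":0.14,"claw":30},{"tx":-50,"ty":52,"tz":0,"turn":0.28,"claw":30},{"tx":-75,"ty":78,"tz":0,"turn":0.42,"claw":30},{"tx":-100,"ty":104,"tz":0,"turn":0.56,"claw":30},{"tx":-125,"ty":130,"tz":0,"turn":0.7,"claw":30},{"tx":-150,"ty":158,"tz":10,"turn":0.84,"claw":30},{"tx":-175,"ty":186,"tz":20,"turn":0.98,"claw":30},{"tx":-200,"ty":212,"tz":30,"turn":1.12,"claw":30},{"tx":-221,"ty":236,"tz":40,"turn":1.26,"claw":30},{"tx":-221,"ty":236,"tz":50,"turn":1.4,"claw":30},{"tx":-221,"ty":236,"tz":53,"turn":1.44,"claw":30},{"tx":-221,"ty":236,"tz":53,"turn":1.44,"claw":30},{"tx":-221,"ty":236,"tz":53,"turn":1.44,"claw":30}]'; python3 - <<'E'
from h import *
go(.6555,.0900,.165,-2.6)
E
```

```text
time: 6.3
tool_pos: [0.6553, 0.0906, 0.2289]
tcp_rot: [-0.002, 1.0, -0.021, 0.002]
force: [-0.4, -0.1, -0.3]
gripper_width: 0.507
tx,ty,tz,turn [ 0.1  0.8 63.9] 0.002 yaw -2.46 tilt [0.0035 0.0043] t 6.3 q7 -0.45 F [-0.43 -0.12 -0.3 ] w 0.507
```

```bash
python3 -m inch '[{"tx":0,"ty":0,"tz":30,"turn":0,"claw":30},{"tx":0,"ty":0.5,"tz":55,"turn":0,"claw":30},{"tx":0,"ty":0.5,"tz":70,"turn":0,"claw":30},{"tx":0,"ty":0.5,"tz":70,"turn":0,"claw":30},{"tx":0,"ty":0.5,"tz":70,"turn":0,"claw":30}]'; python3 - <<'E'
from h import *
go(.6555,.0900,.1359,-2.6)
snap('top','t2.png');s=snap('side','s2.png')
a=s[195:295,270:420]
cv2.imwrite('pics/c4.png',cv2.cvtColor(cv2.resize(a,None,fx=5,fy=5,interpolation=cv2.INTER_CUBIC),cv2.COLOR_RGB2BGR))
# expected pixels in crop
th=np.radians(-2.6);my=np.array([np.cos(th),np.sin(th)]);mx=np.array([my[1],-my[0]])
n=np.array([.656,.0902])
def px(p,z): 
    u,v=proj('side',[*p,z]);return ((u-270+.5)*5,(v-195+.5)*5)
for nm,a,b,z in(('nest',.0392,.0257,.036),('plateblock',.0375,.024,.0389+.03)):
    print(nm,[tuple(np.round(px(n+mx*i*a+my*j*b,z),0)) for i,j in((-1,-1),(-1,1),(1,1),(1,-1))])
E
```

```text
time: 6.8
tool_pos: [0.6558, 0.0906, 0.1595]
tcp_rot: [-0.002, 1.0, -0.021, 0.002]
force: [0.0, -0.2, -0.3]
gripper_width: 0.508
tx,ty,tz,turn [-0.3  0.7 23.6] 0.003 yaw -2.42 tilt [0.0038 0.0044] t 6.8 q7 -0.48 F [ 0.04 -0.2  -0.32] w 0.508
nest [(np.float64(298.0), np.float64(220.0)), (np.float64(370.0), np.float64(211.0)), (np.float64(395.0), np.float64(291.0)), (np.float64(319.0), np.float64(301.0))]
plateblock [(np.float64(301.0), np.float64(187.0)), (np.float64(369.0), np.float64(179.0)), (np.float64(393.0), np.float64(255.0)), (np.float64(322.0), np.float64(264.0))]
```

View pics/c4.png

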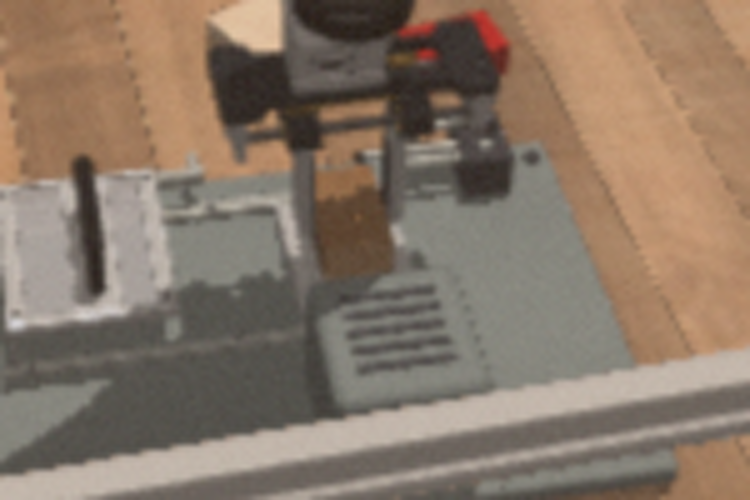

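The crop shows the block's near lower corner at crop (393,272). For a centred block I predicted about (393,274), so it is aligned within 1–2 mm. Now I lower gently.

```bash
python3 -m inch '[{"tx":0,"ty":0.6,"tz":4,"turn":0,"claw":30},{"tx":0,"ty":0.6,"tz":8,"turn":0,"claw":30},{"tx":0,"ty":0.6,"tz":11,"turn":0,"claw":30},{"tx":0,"ty":0.6,"tz":14,"turn":0,"claw":30},{"tx":0,"ty":0.6,"tz":17,"turn":0,"claw":30},{"tx":0,"ty":0.6,"tz":17,"turn":0,"claw":30},{"tx":0,"ty":0.6,"tz":17,"turn":0,"claw":30}]'; python3 - <<'E'
from h import *
go(.6555,.0900,.1359,-2.6)
E
```

```text
time: 7.6
tool_pos: [0.6561, 0.0901, 0.1431]
tcp_rot: [-0.002, 1.0, -0.021, 0.002]
force: [0.6, 0.2, -0.8]
gripper_width: 0.512
tx,ty,tz,turn [-0.7  0.1  7.2] 0.003 yaw -2.44 tilt [0.005  0.0046] t 7.6 q7 -0.49 F [ 0.64  0.16 -0.85] w 0.512
```

```bash
python3 -m inch '[{"tx":0,"ty":0,"tz":2,"turn":0,"claw":30},{"tx":0,"ty":0,"tz":4,"turn":0,"claw":30},{"tx":0,"ty":0,"tz":5.5,"turn":0,"claw":30},{"tx":0,"ty":0,"tz":7,"turn":0,"claw":30},{"tx":0,"ty":0,"tz":7.5,"turn":0,"claw":30},{"tx":0,"ty":0,"tz":7.5,"turn":0,"claw":30}]'; python3 - <<'E'
from h import *
go(.6555,.0900,.1359,-2.6)
E
```

```text
time: 8.2
tool_pos: [0.6562, 0.0902, 0.136]
tcp_rot: [-0.002, 1.0, -0.021, 0.003]
force: [-2.0, 0.0, 6.0]
gripper_width: 0.514
tx,ty,tz,turn [-0.7  0.2  0.1] 0.003 yaw -2.44 tilt [0.0051 0.0045] t 8.2 q7 -0.49 F [-1.97  0.04  5.97] w 0.514
```

```bash
python3 -m inch '[{"tx":0,"ty":0,"tz":0,"turn":0,"claw":80},{"tx":0,"ty":0,"tz":0,"turn":0,"claw":80},{"tx":0,"ty":0,"tz":0,"turn":0,"claw":80},{"tx":0,"ty":0,"tz":0,"turn":0,"claw":80},{"tx":0,"ty":0,"tz":-15,"turn":0,"claw":80},{"tx":0,"ty":0,"tz":-50,"turn":0,"claw":80},{"tx":0,"ty":0,"tz":-100,"turn":0,"claw":80},{"tx":0,"ty":0,"tz":-140,"turn":0,"claw":80},{"tx":-100,"ty":0,"tz":-140,"turn":0,"claw":80},{"tx":-175,"ty":0,"tz":-140,"turn":0,"claw":80},{"tx":-175,"ty":0,"tz":-140,"turn":0,"claw":80},{"tx":-175,"ty":0,"tz":-140,"turn":0,"claw":80},{"tx":-175,"ty":0,"tz":-140,"turn":0,"claw":80}]'; python3 - <<'E'
from h import *
go(.4818,.099,.19,-2.6)
t=snap('top','t3.png');s=snap('side','s3.png')
a=cv2.resize(t[170:260,320:420],None,fx=4,fy=4);b=cv2.resize(s[205:295,290:390],None,fx=4,fy=4)
cv2.imwrite('pics/c5.png',cv2.cvtColor(np.hstack([a,b]),cv2.COLOR_RGB2BGR))
E
```

```text
time: 9.5
tool_pos: [0.4779, 0.0972, 0.2765]
tcp_rot: [-0.002, 1.0, -0.021, 0.003]
force: [-0.7, -0.9, -0.8]
gripper_width: 0.802
tx,ty,tz,turn [ 3.3 -1.7 86.5] 0.004 yaw -2.36 tilt [0.0062 0.0033] t 9.5 q7 -0.47 F [-0.74 -0.93 -0.81] w 0.802
```

View pics/c5.png

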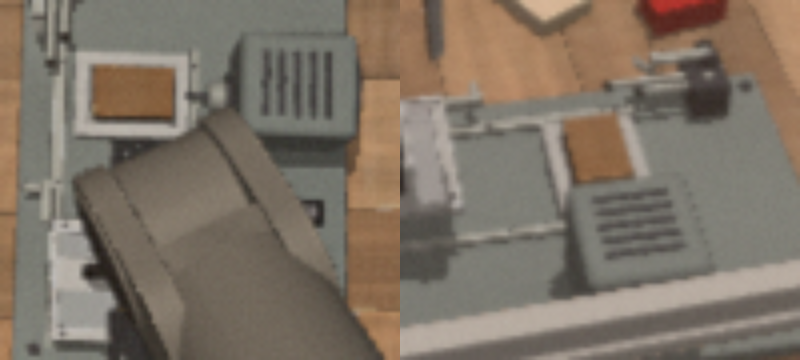

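The crop shows the block sitting squarely inside the recess in both views, with the plate rim visible all round. Next I close the fingers and go down behind the handle.

```bash
python3 -m inch '[{"tx":-27,"ty":-3,"tz":0,"turn":0,"claw":0},{"tx":-27,"ty":-3,"tz":0,"turn":0,"claw":0},{"tx":-27,"ty":-3,"tz":0,"turn":0,"claw":0},{"tx":-27,"ty":-3,"tz":0,"turn":0,"claw":0},{"tx":-27,"ty":-3,"tz":0,"turn":0,"claw":0},{"tx":-27,"ty":-3,"tz":30,"turn":0,"claw":0},{"tx":-27,"ty":-3,"tz":60,"turn":0,"claw":0},{"tx":-27,"ty":-3,"tz":80,"turn":0,"claw":0},{"tx":-27,"ty":-3,"tz":89,"turn":0,"claw":0},{"tx":-27,"ty":-3,"tz":89,"turn":0,"claw":0},{"tx":-27,"ty":-3,"tz":89,"turn":0,"claw":0}]'; python3 - <<'E'
from h import *
go(.4818,.099,.187,-2.6)
s=snap('side','s4.png')
cv2.imwrite('pics/c6.png',cv2.cvtColor(cv2.resize(s[195:285,255:375],None,fx=5,fy=5),cv2.COLOR_RGB2BGR))
E
```

```text
time: 10.7
tool_pos: [0.4553, 0.1018, 0.1879]
tcp_rot: [-0.002, 1.0, -0.021, 0.004]
force: [0.8, 0.1, -0.2]
gripper_width: 0.0
tx,ty,tz,turn [26.6  1.7  1.1] 0.003 yaw -2.43 tilt [0.0078 0.0047] t 10.7 q7 -0.56 F [ 0.78  0.12 -0.17] w 0.0
```

View pics/c6.png

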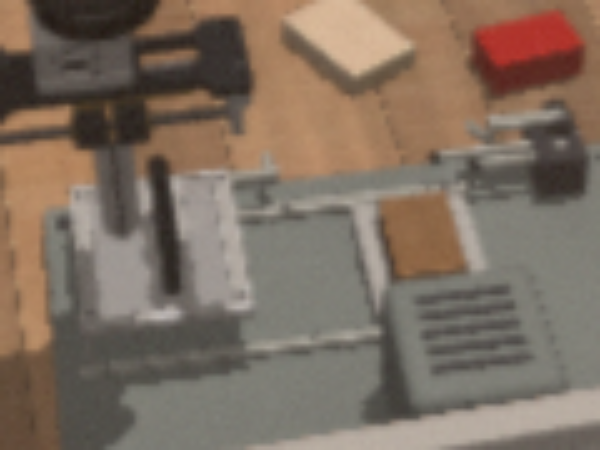

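The fingers are behind the handle at crop (120,230), clear of it (bar at crop (165,240)), and above the guard top. Now I push slowly.

```bash
python3 -m inch '[{"tx":2,"ty":0,"tz":0,"turn":0,"claw":0},{"tx":4,"ty":0,"tz":0,"turn":0,"claw":0},{"tx":6,"ty":0,"tz":0,"turn":0,"claw":0},{"tx":8,"ty":0,"tz":0,"turn":0,"claw":0},{"tx":11,"ty":0,"tz":0,"turn":0,"claw":0},{"tx":15,"ty":0,"tz":0,"turn":0,"claw":0},{"tx":20,"ty":0,"tz":0,"turn":0,"claw":0},{"tx":25,"ty":0,"tz":0,"turn":0,"claw":0},{"tx":30,"ty":0,"tz":0,"turn":0,"claw":0},{"tx":35,"ty":0,"tz":0,"turn":0,"claw":0},{"tx":40,"ty":0,"tz":0,"turn":0,"claw":0},{"tx":45,"ty":0,"tz":0,"turn":0,"claw":0},{"tx":50,"ty":0,"tz":0,"turn":0,"claw":0},{"tx":55,"ty":0,"tz":0,"turn":0,"claw":0},{"tx":60,"ty":0,"tz":0,"turn":0,"claw":0},{"tx":65,"ty":0,"tz":0,"turn":0,"claw":0},{"tx":70,"ty":0,"tz":0,"turn":0,"claw":0},{"tx":75,"ty":0,"tz":0,"turn":0,"claw":0},{"tx":80,"ty":0,"tz":0,"turn":0,"claw":0},{"tx":85,"ty":0,"tz":0,"turn":0,"claw":0}]'; python3 -m inch '[{"tx":4,"ty":0,"tz":0,"turn":0,"claw":0},{"tx":8,"ty":0,"tz":0,"turn":0,"claw":0},{"tx":12,"ty":0,"tz":0,"turn":0,"claw":0},{"tx":16,"ty":0,"tz":0,"turn":0,"claw":0},{"tx":20,"ty":0,"tz":0,"turn":0,"claw":0},{"tx":24,"ty":0,"tz":0,"turn":0,"claw":0},{"tx":28,"ty":0,"tz":0,"turn":0,"claw":0},{"tx":32,"ty":0,"tz":0,"turn":0,"claw":0},{"tx":35,"ty":0,"tz":0,"turn":0,"claw":0}]'; python3 - <<'E'
from h import *
go(.4818,.099,.187,-2.6)
E
```

```text
time: 12.75
tool_pos: [0.5408, 0.0981, 0.1889]
tcp_rot: [-0.002, 1.0, -0.021, 0.004]
force: [-2.5, -0.9, -0.6]
gripper_width: 0.001
time: 13.65
tool_pos: [0.5759, 0.0966, 0.1891]
tcp_rot: [-0.002, 1.0, -0.021, 0.004]
force: [-3.3, -0.5, 0.3]
gripper_width: 0.002
tx,ty,tz,turn [-94.2   1.6   1.3] 0.003 yaw -2.43 tilt [0.0082 0.0046] t 13.65 q7 -0.51 F [-3.29 -0.5   0.26] w 0.002
```

```bash
python3 -m inch '[{"tx":2,"ty":0,"tz":0,"turn":0,"claw":0},{"tx":4,"ty":0,"tz":0,"turn":0,"claw":0},{"tx":6,"ty":0,"tz":0,"turn":0,"claw":0},{"tx":8,"ty":0,"tz":0,"turn":0,"claw":0},{"tx":10,"ty":0,"tz":0,"turn":0,"claw":0},{"tx":12,"ty":0,"tz":0,"turn":0,"claw":0},{"tx":14,"ty":0,"tz":0,"turn":0,"claw":0},{"tx":16,"ty":0,"tz":0,"turn":0,"claw":0},{"tx":18,"ty":0,"tz":0,"turn":0,"claw":0}]'; python3 -m inch '[{"tx":2,"ty":0,"tz":0,"turn":0,"claw":0},{"tx":4,"ty":0,"tz":0,"turn":0,"claw":0},{"tx":6,"ty":0,"tz":0,"turn":0,"claw":0},{"tx":8,"ty":0,"tz":0,"turn":0,"claw":0},{"tx":10,"ty":0,"tz":0,"turn":0,"claw":0}]'
```

```text
time: 14.55
tool_pos: [0.5939, 0.0958, 0.1891]
tcp_rot: [-0.002, 1.0, -0.021, 0.004]
force: [-6.5, -1.0, -1.0]
gripper_width: 0.002
time: 15.05
tool_pos: [0.6038, 0.0953, 0.1892]
tcp_rot: [-0.002, 1.0, -0.021, 0.003]
force: [-6.3, -0.7, 0.7]
gripper_width: 0.005
```

```bash
for i in 1; do python3 -m inch '[{"tx":1,"ty":0,"tz":0,"turn":0,"claw":0},{"tx":2,"ty":0,"tz":0,"turn":0,"claw":0},{"tx":3,"ty":0,"tz":0,"turn":0,"claw":0},{"tx":4,"ty":0,"tz":0,"turn":0,"claw":0}]' | grep -E 'pos|force'; python3 -m inch '[{"tx":1,"ty":0,"tz":0,"turn":0,"claw":0},{"tx":2,"ty":0,"tz":0,"turn":0,"claw":0},{"tx":3,"ty":0,"tz":0,"turn":0,"claw":0},{"tx":4,"ty":0,"tz":0,"turn":0,"claw":0}]' | grep -E 'pos|force'; python3 -m inch '[{"tx":1,"ty":0,"tz":0,"turn":0,"claw":0},{"tx":2,"ty":0,"tz":0,"turn":0,"claw":0},{"tx":3,"ty":0,"tz":0,"turn":0,"claw":0}]' | grep -E 'pos|force'; done
```

```text
tool_pos: [0.6075, 0.0951, 0.1891]
force: [-8.0, -1.5, 1.3]
tool_pos: [0.6112, 0.095, 0.1891]
force: [-7.6, -1.2, 1.5]
tool_pos: [0.6139, 0.0949, 0.1891]
force: [-8.3, -1.4, 3.6]
```

```bash
python3 -m inch '[{"tx":1,"ty":0,"tz":0,"turn":0,"claw":0},{"tx":2,"ty":0,"tz":0,"turn":0,"claw":0}]' | grep -E 'pos|force'; python3 -m inch '[{"tx":1,"ty":0,"tz":0,"turn":0,"claw":0},{"tx":2,"ty":0,"tz":0,"turn":0,"claw":0}]' | grep -E 'pos|force';python3 -m inch '[{"tx":1,"ty":0,"tz":0,"turn":0,"claw":0},{"tx":2,"ty":0,"tz":0,"turn":0,"claw":0}]' | grep -E 'pos|force'
```

```text
tool_pos: [0.6154, 0.0948, 0.1891]
force: [-11.5, -0.6, 5.9]
tool_pos: [0.6166, 0.0948, 0.1891]
force: [-13.5, -1.5, 6.3]
tool_pos: [0.6177, 0.0948, 0.1891]
force: [-13.4, -2.1, 7.5]
```

```bash
python3 -m inch '[{"tx":1,"ty":0,"tz":0,"turn":0,"claw":0},{"tx":2,"ty":0,"tz":0,"turn":0,"claw":0}]' | grep -E 'pos|force'; python3 -m inch '[{"tx":1,"ty":0,"tz":0,"turn":0,"claw":0},{"tx":2,"ty":0,"tz":0,"turn":0,"claw":0}]' | grep -E 'pos|force'
```

```text
tool_pos: [0.6188, 0.0948, 0.1891]
force: [-14.2, -1.7, 8.4]
tool_pos: [0.6198, 0.0948, 0.1891]
force: [-13.6, -1.4, 8.9]
```

```bash
python3 -m inch '[{"tx":1,"ty":0,"tz":0,"turn":0,"claw":0},{"tx":2,"ty":0,"tz":0,"turn":0,"claw":0}]' | grep -E 'pos|force'
```

```text
tool_pos: [0.6207, 0.0948, 0.1892]
force: [-14.2, -1.6, 9.9]
```

```bash
python3 -m inch '[{"tx":1,"ty":0,"tz":-0.5,"turn":0,"claw":0},{"tx":2,"ty":0,"tz":-1,"turn":0,"claw":0}]' | grep -E 'pos|force'; python3 -m inch '[{"tx":1,"ty":0,"tz":-0.5,"turn":0,"claw":0},{"tx":2,"ty":0,"tz":-1,"turn":0,"claw":0}]' | grep -E 'pos|force'
```

```text
tool_pos: [0.6212, 0.0948, 0.1894]
force: [-15.2, -0.5, -1.4]
tool_pos: [0.6215, 0.0949, 0.1895]
force: [-14.3, 1.5, -3.5]
```

```bash
python3 -m inch '[{"tx":1.5,"ty":0,"tz":0,"turn":0,"claw":0},{"tx":2.3,"ty":0,"tz":0,"turn":0,"claw":0},{"tx":2.6,"ty":0,"tz":0,"turn":0,"claw":0}]' | grep -E 'pos|force'
```

```text
tool_pos: [0.6228, 0.095, 0.1892]
force: [-15.4, -0.1, 6.9]
```

```bash
python3 -m inch '[{"tx":1.5,"ty":0,"tz":0,"turn":0,"claw":0},{"tx":2.3,"ty":0,"tz":0,"turn":0,"claw":0},{"tx":2.6,"ty":0,"tz":0,"turn":0,"claw":0}]' | grep -E 'pos|force'
```

```text
tool_pos: [0.6243, 0.095, 0.1892]
force: [-14.8, -0.3, 8.7]
```

```bash
python3 -m inch '[{"tx":1.5,"ty":0,"tz":0,"turn":0,"claw":0},{"tx":2.3,"ty":0,"tz":-0.2,"turn":0,"claw":0},{"tx":2.6,"ty":0,"tz":-0.2,"turn":0,"claw":0}]' | grep -E 'pos|force'
```

```text
tool_pos: [0.6261, 0.0949, 0.1893]
force: [-11.6, -1.2, 5.6]
```

```bash
python3 -m inch '[{"tx":1.5,"ty":0,"tz":0,"turn":0,"claw":0},{"tx":2.3,"ty":0,"tz":-0.2,"turn":0,"claw":0},{"tx":2.6,"ty":0,"tz":-0.2,"turn":0,"claw":0}]' | grep -E 'pos|force'
```

```text
tool_pos: [0.6281, 0.0948, 0.1893]
force: [-9.1, -1.2, 3.8]
```

```bash
python3 -m inch '[{"tx":1.5,"ty":0,"tz":0,"turn":0,"claw":0},{"tx":2.3,"ty":0,"tz":-0.2,"turn":0,"claw":0},{"tx":2.6,"ty":0,"tz":-0.2,"turn":0,"claw":0}]' | grep -E 'pos|force'
```

```text
tool_pos: [0.6305, 0.0948, 0.1894]
force: [-6.4, 0.0, 1.9]
```

```bash
python3 -m inch '[{"tx":0.8,"ty":0,"tz":0,"turn":0,"claw":0},{"tx":1.4,"ty":0,"tz":0,"turn":0,"claw":0}]' | grep -E 'pos|force'
```

```text
tool_pos: [0.6316, 0.0947, 0.1893]
force: [-6.8, -1.8, 2.8]
```

```bash
python3 -m inch '[{"tx":0.8,"ty":0,"tz":0,"turn":0,"claw":0},{"tx":1.4,"ty":0,"tz":0,"turn":0,"claw":0}]' | grep -E 'pos|force'
```

```text
tool_pos: [0.6329, 0.0947, 0.1893]
force: [-5.8, -0.6, 1.9]
```

```bash
python3 -m inch '[{"tx":0.8,"ty":0,"tz":0,"turn":0,"claw":0},{"tx":1.4,"ty":0,"tz":0,"turn":0,"claw":0}]' | grep -E 'pos|force'
```

```text
tool_pos: [0.6341, 0.0946, 0.1893]
force: [-9.2, -1.2, 4.4]
```

```bash
python3 -m inch '[{"tx":0.8,"ty":0,"tz":0,"turn":0,"claw":0},{"tx":1.4,"ty":0,"tz":0,"turn":0,"claw":0}]' | grep -E 'pos|force'
```

```text
tool_pos: [0.6349, 0.0946, 0.1893]
force: [-11.8, -1.8, 6.1]
```

```bash
python3 -m inch '[{"tx":0.8,"ty":0,"tz":0,"turn":0,"claw":0},{"tx":1.4,"ty":0,"tz":0,"turn":0,"claw":0}]' | grep -E 'pos|force'
```

```text
tool_pos: [0.6357, 0.0946, 0.1893]
force: [-10.6, -0.7, 6.7]
```

```bash
python3 -m inch '[{"tx":1,"ty":0,"tz":0,"turn":0,"claw":0},{"tx":1.7,"ty":0,"tz":-0.2,"turn":0,"claw":0},{"tx":1.9,"ty":0,"tz":-0.2,"turn":0,"claw":0}]' | grep -E 'pos|force'
```

```text
tool_pos: [0.6367, 0.0946, 0.1893]
force: [-12.4, -1.7, 5.7]
```

```bash
python3 -m inch '[{"tx":1,"ty":0,"tz":0,"turn":0,"claw":0},{"tx":1.7,"ty":0,"tz":-0.2,"turn":0,"claw":0},{"tx":1.9,"ty":0,"tz":-0.2,"turn":0,"claw":0}]' | grep -E 'pos|force'
```

```text
tool_pos: [0.6374, 0.0946, 0.1894]
force: [-15.9, -0.8, 7.1]
```

```bash
python3 -m inch '[{"tx":-1.5,"ty":0,"tz":0,"turn":0,"claw":0},{"tx":-3,"ty":0,"tz":0,"turn":0,"claw":0},{"tx":-5,"ty":0,"tz":0,"turn":0,"claw":0},{"tx":-8,"ty":0,"tz":0,"turn":0,"claw":0},{"tx":-12,"ty":0,"tz":0,"turn":0,"claw":0},{"tx":-12,"ty":0,"tz":0,"turn":0,"claw":0},{"tx":-12,"ty":0,"tz":0,"turn":0,"claw":0}]' | grep -E 'time|pos|force'; python3 - <<'E'
from h import *
s=snap('side','s5.png')
cv2.imwrite('pics/c7.png',cv2.cvtColor(cv2.resize(s[190:290,270:400],None,fx=6,fy=6,interpolation=cv2.INTER_CUBIC),cv2.COLOR_RGB2BGR))
E
```

```text
time: 21.55
tool_pos: [0.6255, 0.0951, 0.19]
force: [-0.7, 0.2, 0.3]
```

View pics/c7.png

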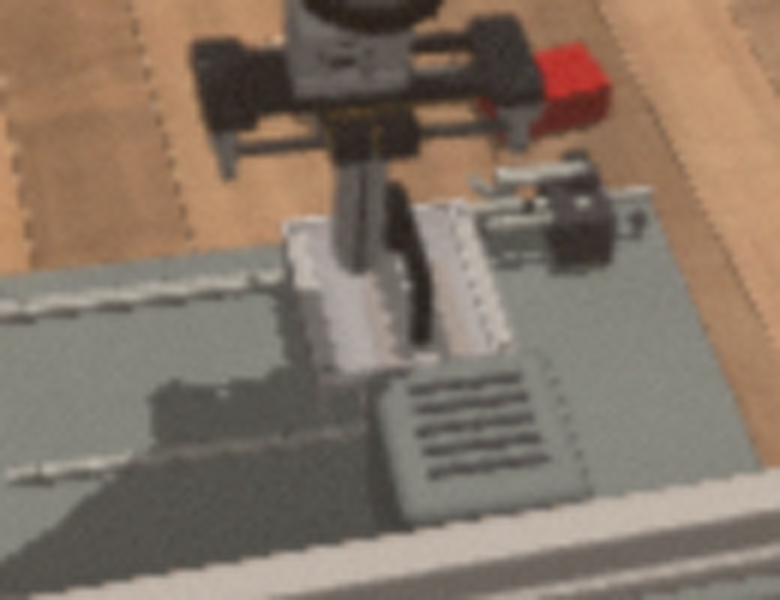

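The fingers have backed off 12 mm, the force is about 0, and there is a visible gap to the handle (crop (365,230) against (415,270)). The guard is therefore latched. Next I lift away, clear of everything, and take a last look.

```bash
python3 -m inch '[{"tx":-12,"ty":0,"tz":-10,"turn":0,"claw":0},{"tx":-12,"ty":0,"tz":-50,"turn":0,"claw":0},{"tx":-12,"ty":0,"tz":-100,"turn":0,"claw":0},{"tx":-50,"ty":0,"tz":-150,"turn":0,"claw":0},{"tx":-100,"ty":0,"tz":-150,"turn":0,"claw":0},{"tx":-150,"ty":0,"tz":-150,"turn":0,"claw":0},{"tx":-170,"ty":0,"tz":-150,"turn":0,"claw":0},{"tx":-170,"ty":0,"tz":-150,"turn":0,"claw":0},{"tx":-170,"ty":0,"tz":-150,"turn":0,"claw":0},{"tx":-170,"ty":0,"tz":-150,"turn":0,"claw":0}]' | grep -E 'time|pos|force'; python3 - <<'E'
from h import *
t=snap('top','t6.png');s=snap('side','s6.png')
a=cv2.resize(t[140:240,270:420],None,fx=2.6,fy=4);b=cv2.resize(s[190:290,290:390],None,fx=4,fy=4)
cv2.imwrite('pics/c8.png',cv2.cvtColor(np.hstack([a,b]),cv2.COLOR_RGB2BGR))
E
```

```text
time: 22.6
tool_pos: [0.462, 0.1023, 0.3464]
force: [0.6, -0.7, -0.1]
```

View pics/c8.png

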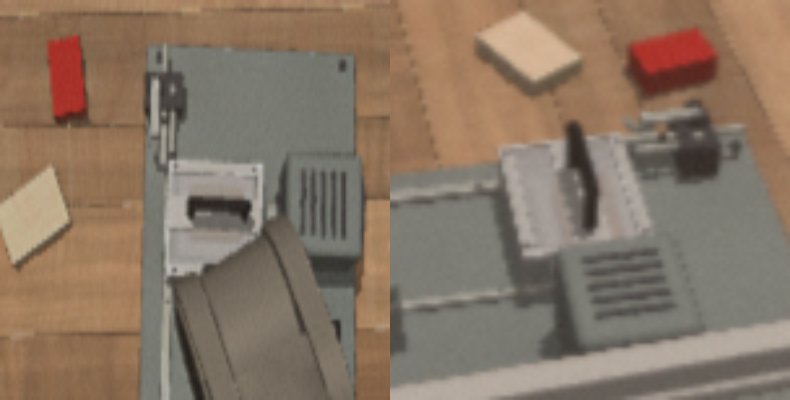

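The guard stands closed over the nest, with the handle at top pixel (354,192) and the arm well clear. I compute its travel, then hand in if it holds.

```bash
python3 - <<'E'
from h import *
p=onz('top',353.6,191.5,.115);print(p, 'travel',p[0]-.4818)
if p[0]-.4818>.152: print(arm.finish_job())
E
```

```text
[0.64713836 0.09203049 0.115     ] travel 0.16533836121857248
the job is handed in; nothing more can be done
None
```

The offcut is in the recess and the guard is closed over it with its catch holding. I handed the job in at about 23 s of the 72 s allowed.

- **Loading:** I gripped the offcut across its 48 mm width and lowered it into the recess. It stopped at the height expected for full seating, with about 6 N. Both views then showed it square in the recess.
- **Closing the guard:** I pushed the handle slowly with the fingers shut. The force rose to about 15 N, fell to about 6 N, then climbed to about 16 N as I pressed on. Every force reading I took stayed under the 25 N limit.
- **Latch check:** I backed off 12 mm. The force went to zero and the guard stayed put, with a visible gap to the handle.
- **Last look:** From the final picture the guard's travel is about 0.165 m, above the 0.146 m it would spring back below if unlatched. Judging by where the fingers stopped pushing, it was about 0.173 to 0.175 m. The difference is several millimetres; reading pixels by eye and the guard settling back onto the catch are the likely causes.
- **Not settled:** The final force rise was softer than the stated 10 N per mm for the rubber stop, so I relied on the guard holding, not on feeling the stop.

In the pictures the pale pad and the red block had not moved. I did not check the tape measure, cork block or purple block again afterwards, but the arm did not go down near them.

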